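# Pull the filter cassette from a downdraft soldering box

### The job

Take the used filter out of the blue downdraft soldering box: so that nothing can drop through the grille into the fan meanwhile, first fold the plain left leaf down flat over the grille, then the yellow-edged right leaf down flat over it. Then pinch the cassette's two orange catches fully together between the fingers and lift the cassette straight up out of its bay. Finish still holding it by the pinched catches, upright and still above the bay, its underside about 6 cm or more clear of the box, and leave the tools lying around it alone.

Things in the scene. Friction and masses are not known exactly. Their poses are not given: they have to be found in the camera images.
- downdraft_box: Fixed blue sheet-metal soldering box, 230 mm (x) by 240 (y) by 70 high; origin under its middle on the bench, x to its back (away from the robot), y to its left, z up. The back of its top (x -0.025 to 0.10) is the suction grille between two folding leaves; along the front is the filter bay, centred on x = -0.075, y -0.062 to 0.062, in a steel faceplate flush with the top (z = 0.070).
- bay_mouth (a point): Middle of the filter bay's mouth on the faceplate: [-0.075, 0, 0.070] in the box frame.
- left_leaf (a joint): Plain aluminium leaf, 108 mm wide, 3 thick, spanning box x -0.030 to 0.105. Hinge axis parallel to box x at box y = 0.110, z = 0.0745. Value: angle (rad) up from flat over the grille: 0 flat, 1.57 upright, 2.0 leaning outward on its stop. Stiff hinge (0.12 N m): it stays where it is left and must be pushed right down. Flat, its top face is at z = 0.0765.
- right_leaf (a joint): Aluminium leaf with a yellow bead on its free edge, 125 mm wide, 3 thick, same x span. Hinge axis at box y = -0.110, z = 0.0795. Values and stiffness as for the left leaf (0 flat, 1.57 upright). Its edge laps 15 mm over the left leaf, so it comes down second. Flat, its top face is at z = 0.0815, the bead 3 mm higher.
- left_leaf_edge (a point): Middle of the left leaf's free edge, 108 mm from its hinge.
- right_leaf_edge (a point): Middle of the right leaf's free edge, 125 mm from its hinge.
- cassette: Loose black filter cassette, 0.2 to 0.35 kg: slab 35 mm (x) by 120 (y) by 56 high, flange 45 by 134 at z = 0.056 to 0.061 resting on the faceplate, low bridge up to z = 0.070. In its middle two orange spring catches stand in front (-x) and behind (+x) of a black post 12 by 20, up to z = 0.106. Origin: middle of the underside, axes as the box. Seated: [-0.075, 0, 0.014] in the box frame.
- cassette_grip (a point): Midway between the catches' finger pads, [0, 0, 0.100] in the cassette frame. The pads are 22 mm wide (y), span z = 0.078 to 0.112 there and are squeezed together along x. Free, they lean outward and stand 56 (foot) to 66 mm (top) apart over their outer faces; fully pinched the faces are upright, parallel and 34 mm apart.
- catch_front (a joint): Angle (rad) of the orange catch on the cassette's -x side, pivoted near the cassette's foot: 0 sprung out, its barb hooked 4 mm under the faceplate; 0.16 pinched fully in on its stop; the barb clears the plate from about 0.11 to 0.14. Takes about 2.5 N at the pad to start moving and 7 N to hold fully in.
- catch_back (a joint): The same for the orange catch on the +x side.
- bench_torch: Bystander, loose: black hand torch standing on its foot, 71 mm wide, 133 high; origin under its middle.
- charcoal_block: Bystander, loose: black charcoal soldering block, 44x68x25 mm; origin under its middle.
- goggles: Bystander, loose: light green safety glasses, 157x137x42 mm; origin under its middle.
- pliers: Bystander, loose: flat-nose pliers with red handles, 40x120x12 mm; origin under its middle.
- solder_tin: Bystander, loose: small round tin, 44 mm across, 20 high; origin under its middle.
- flint_striker: Bystander, loose: wire flint striker, 36x128x17 mm; origin under its middle.

How it is judged:
By the outcome, as a careful person would: the job done as asked, in the order asked, and still so for the second after the job is handed in, while the arm keeps its last pose, push and grip.
It also fails if it takes over 54 s, if anything falls off the work surface, if the arm or the gripper's body presses on something with over 40 N, if the wrist force passes 120 N, or if a joint passes its speed limit or range.

### The arm

A 6-joint arm with a two-finger parallel gripper is mounted at the origin on a cart in front of the work surface, level with it; the furniture and walls round the work are solid. World frame = base frame: x ahead of the robot, y to its left, z up, the work surface at z = 0. Lengths are in mm, angles in rad, forces in N, time in s.
With the tool pointing down it reaches from about 350 to 775 mm from the base axis. Payload 5.5 kg.
Tool frame: the origin (TCP) lies midway between the tips of the shut fingers; the grasp point (between the pads) lies 19 mm behind it; z points along the fingers, y is the line along which they close (so a half turn about z gives the same grasp; the last joint's range is limited). The gripper opens to 85 mm and grips with 20 to 120 N. Pads are 22 mm wide; open, the fingers measure 114 mm over their backs; the gripper's body (76 mm by 85 mm) begins 54 mm behind the grasp point. The pads swing forward as they close: fully open they stand 13 mm farther back than shut.
Start: joints at [0.983, 0.313, 0.046, 1.304, 0, 1.431], TCP at [248.995, 518.337, 231.323] pointing down, gripper open.
Joint ranges: [-2.76, 2.76], [-0.86, 1.69], [-1.03, 1.26], [-2.2, 2.34], [-1.47, 1.5], [-3.14, 3.14]. Speed limits (rad/s): [2.57, 2.57, 3.14, 3.14, 3.14, 3.14].

### API

Orientations are given as a 3x3 rotation matrix whose columns are the frame's x, y, z axes.
In Python, from station import r, optics, sensors, sign_off gives the robot as it stands (r), with the cameras (optics), the job as plain functions and the readings (sensors).
- The arm moves only by the shell command python3 drive.py FILE [OPENING] [FORCE], which reads ROWS from the file FILE. ROWS is a JSON list of rows, 1 to 8 of them, each of 4 numbers: dx, dy, dz in fractions of the full range, 1 being 800 mm, then a turn about the tool's z in shares of 120 degrees (1.0 is 120 degrees); each row is the pose to reach, as a shift and turn from the pose commanded when the command began, along the tool's axes at that moment; what a row does not reach only later rows make up. A row lasts 1/10 s, in which the tool goes at most 50 mm and 0.15 rad, less where a joint would pass 70% of its speed; a pose out of reach is approached as far as the arm can. OPENING is the opening from 0.0 (shut) to 1.0 (fully open), set as the command begins (- or left out keeps the last). The fingers move at their own pace and stop on an object; FORCE is the grip in N (left out, the last holds). Time passes only in rows, so rows that do not move let the fingers close. It prints the time, the measured TCP pose, the force, the opening and the grip force at its end. Shift and turn numbers lie between -1 and 1, and a call with a number outside is refused. Input that does not fit is refused with a message, and nothing moves.
- sensors.get_state(): the state, without advancing time (a new reading comes with each control period).
- optics.read_camera(name): name is "scene" or "top" or "wrist"; returns a dict with "pixels" (400x640x3 uint8, red, green, blue), "vertical_fov" (degrees; the focal length in pixels is half the picture's height over the tangent of half this angle, whatever the lens; pixels are square), "cx", "cy" (the principal point, pixels), "k1" (the pictures are not rectified: a ray, as slopes to the right and down, at radius r is drawn at 1 + k1 r^2 times it, then the intrinsics apply), "pose" (4x4, takes a point from camera to world coordinates). Camera axes: x right, y down, z forward; pixel columns grow to the right and rows downward; lengths in mm; the calibration is good to about 2 mm. A picture is of the moment at which its call begins. There is no depth.
- sign_off(): hands the job in; it is judged then, once.
The state is a dict: "time": time; "qpos": joint angles; "dq": joint speeds; "joint_torque": joint torques, N m; "tool_pos": TCP position; "ee_rot": TCP orientation; "wrist_force": force on the tool from outside, world axes, zero at the start; "ft_torque": the same for the moment, N m; "width": opening from 0.0 (shut) to 1.0 (fully open); "finger_force": force on a finger pad.
Only numpy, scipy, OpenCV 4.12 (cv2) and the standard library are available. Lean on these libraries where they do the work, as an engineer would, in place of code of your own. Each camera call takes 0.05 s, during which the arm holds its last target. There are 200 camera calls.

## Working session

There is one attempt and no reset: what is moved stays moved. The work goes in short steps, Python scripts to look and compute and a shell command to move; the robot and the scene stay as the last step left them, time stands still between calls to the robot, and variables do not carry over. Pictures are saved under pics/ and viewed, at most 12 in all, crops included, and the job is handed in when it is done.

```bash
ls; mkdir -p pics; python3 - <<'E'
from station import r, optics, sensors, sign_off
import cv2,numpy as np
s=sensors.get_state();print(s)
for n in("scene","top"):
    c=optics.read_camera(n);cv2.imwrite(f"pics/{n}0.png",c["pixels"][:,:,::-1]);print(n,c["vertical_fov"],c["cx"],c["cy"],c["k1"],c["pose"])
E
```

```text
drive.py
pics
station.py
{'time': 0.0, 'qpos': array([ 9.83404240e-01,  3.14014473e-01,  4.49387478e-02,  1.30360630e+00,
       -2.55702800e-05,  1.43118115e+00]), 'dq': array([ 2.32242252e-03,  9.55285322e-04, -6.14060337e-06, -2.98720710e-04,
        4.61697716e-05, -4.24937139e-04]), 'joint_torque': array([-1.33850644e-03, -4.80631614e+01,  2.98532706e+01,  1.94873207e-02,
       -3.25799529e-04, -7.95342032e-06]), 'tool_pos': array([248.67787205, 517.85110515, 230.38442913]), 'ee_rot': array([[-9.01411734e-01,  4.32961705e-01, -1.02375672e-03],
       [ 4.32962850e-01,  9.01410374e-01, -1.58380800e-03],
       [ 2.37096715e-04, -1.87091175e-03, -9.99998222e-01]]), 'wrist_force': array([ 0.59326384, -0.10405358, -0.14873068]), 'ft_torque': array([ 0.00998173, -0.00600147,  0.02659967]), 'finger_force': 0.0, 'width': 0.9992967135123594}
scene 54.474913525122815 321.5640311251889 206.62226262570718 -0.020735990665219847 [[ 7.34008408e-01 -4.26690430e-01  5.28362502e-01 -1.66518422e+02]
 [-6.79133368e-01 -4.64693702e-01  5.68188025e-01 -6.49422426e+02]
 [ 3.08633490e-03 -7.75883393e-01 -6.30868793e-01  8.66536096e+02]
 [ 0.00000000e+00  0.00000000e+00  0.00000000e+00  1.00000000e+00]]
top 57.573381251141605 318.53745878824117 199.0109092837151 0.022984342110514214 [[-2.40780072e-02 -9.83895517e-01  1.77115391e-01  2.44316108e+02]
 [-9.99707882e-01  2.40688339e-02 -2.20057604e-03  7.74266486e+01]
 [-2.09782401e-03 -1.77116638e-01 -9.84187632e-01  1.60914797e+03]
 [ 0.00000000e+00  0.00000000e+00  0.00000000e+00  1.00000000e+00]]
```

View pics/scene0.png

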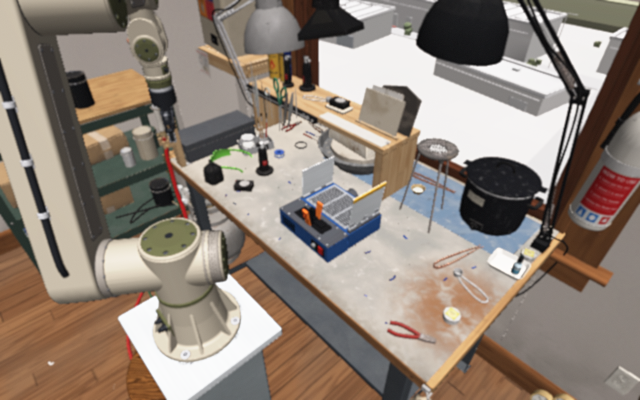

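View pics/top0.png

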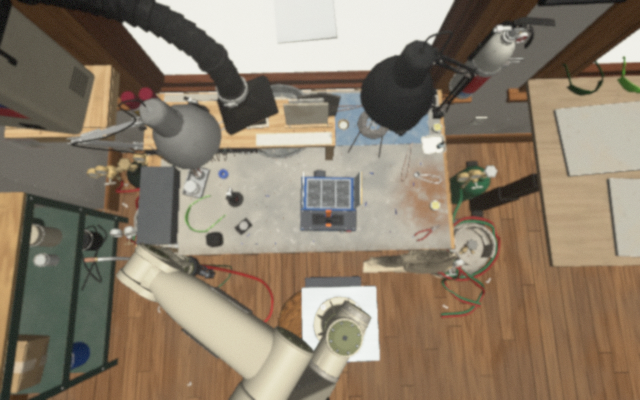

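The scene picture shows the box around (330,218) with both leaves up. In the top picture it is around (329,203). I'll enlarge both.

```bash
python3 - <<'E'
import cv2,numpy as np
a=cv2.imread("pics/top0.png")[165:240,290:370];b=cv2.imread("pics/scene0.png")[145:265,272:392]
a=cv2.resize(a,None,fx=5,fy=5,interpolation=cv2.INTER_CUBIC);b=cv2.resize(b,None,fx=4.5*1,fy=4.5,interpolation=cv2.INTER_CUBIC)
a=cv2.resize(a,(260*1,244)) if 0 else a[:, :]
im=np.zeros((600,800,3),np.uint8)
b=cv2.resize(b,(480,480)); a=cv2.resize(a,(320,300))
im[:480,:480]=b; im[:300,480:]=a
cv2.imwrite("pics/crop0.png",im)
E
```

```text
(no output)
```

View pics/crop0.png

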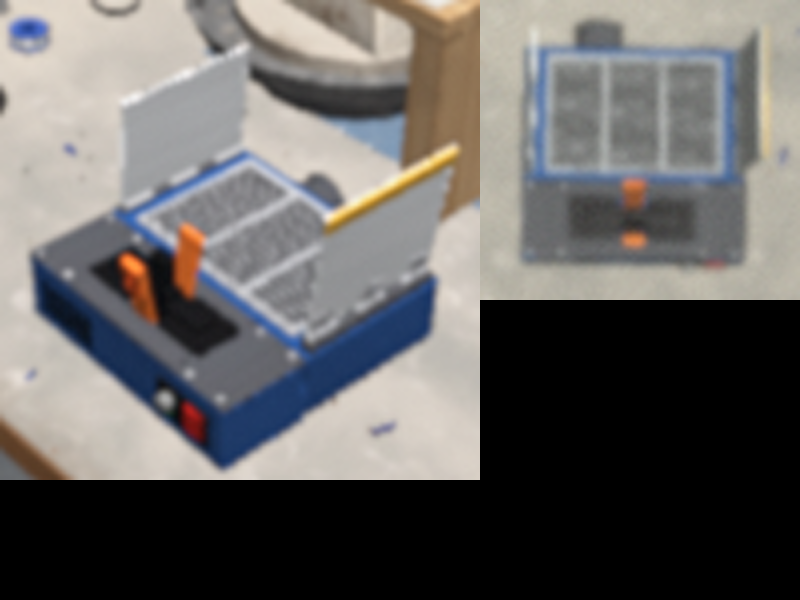

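The left crop shows the box corners: front-left (36,258), front-right (222,412), its foot (222,467) and back-right (436,285). The left leaf edge runs (122,102)–(248,45), and the yellow bead runs (328,228)–(457,150). In the top crop the front corners are (523,262) and (745,262).

```bash
cat > h.py <<'E'
import numpy as np
from scipy.optimize import least_squares
def proj(c,P):
    T=np.linalg.inv(c["pose"]);p=np.atleast_2d(P)@T[:3,:3].T+T[:3,3]
    s=p[:,:2]/p[:,2:];s=s*(1+c["k1"]*(s**2).sum(1,keepdims=True))
    f=200/np.tan(np.radians(c["vertical_fov"]/2));return s*f+[c["cx"],c["cy"]]
def b2w(q,P):
    P=np.atleast_2d(P).astype(float);ca,sa=np.cos(q[2]),np.sin(q[2])
    return P@np.array([[ca,sa,0],[-sa,ca,0],[0,0,1]])+[q[0],q[1],0]
def leafL(a,x): return [x,110-108*np.cos(a),74.5+108*np.sin(a)]
def leafR(a,x): return [x,-110+125*np.cos(a),79.5+125*np.sin(a)]
E
python3 - <<'E'
from station import r, optics, sensors, sign_off
from h import *
cs=optics.read_camera("scene");ct=optics.read_camera("top")
S=np.array([[36,258],[222,412],[222,467],[436,285],[122,102],[248,45],[328,228],[457,150]])/4+[272,145]
T=(np.array([[523,262],[745,262],[633,240],[634,187]])-[480,0])/4+[290,165]
def f(q):
    a=proj(cs,b2w(q,[[-115,120,70],[-115,-120,70],[-115,-120,0],[115,-120,70],leafL(q[3],-30),leafL(q[3],105),leafR(q[4],-30),leafR(q[4],105)]))
    b=proj(ct,b2w(q,[[-115,120,70],[-115,-120,70],[-75-30,0,125],[-75+30,0,125]]))
    return np.concatenate([(a-S).ravel(),(b-T).ravel()])
o=least_squares(f,[450,0,0,1.6,1.6],x_scale=[100,100,1,1,1]);print(o.x,o.fun.reshape(-1,2).round(1))
E
```

```text
[ 5.05067105e+02  3.19752806e+01 -4.25722840e-02  1.51967055e+00
  1.71711902e+00] [[-1.9 -1.7]
 [ 0.2  0.2]
 [-0.1  3.1]
 [ 1.4 -1.4]
 [-0.8  0.9]
 [-0.2  0.5]
 [-0.4 -0.6]
 [ 0.6  0.5]
 [-1.  -1.7]
 [ 0.2 -0.7]
 [ 0.2  0.6]
 [ 0.1 -0.7]]
```

The manual's scale: shifts go in shares of 800 mm and turns go in shares of 120 degrees. Converting my numbers, -210 mm / 800 = -0.2625, -170 mm / 800 = -0.2125, 0.58 rad / 2.0944 = 0.2769.

```bash
echo '[[-0.025,-0.0188,-0.05,0.0334],[-0.0625,-0.05,-0.0938,0.0668],[-0.1,-0.0813,-0.125,0.105],[-0.1375,-0.1125,-0.1563,0.1385],[-0.175,-0.1438,-0.1875,0.1767],[-0.2125,-0.175,-0.1875,0.2101],[-0.25,-0.2063,-0.1875,0.2435],[-0.2625,-0.2125,-0.1875,0.2769]]' > mv.in && python3 drive.py mv.in 0; python3 - <<'E'
from station import r, optics, sensors, sign_off
s=sensors.get_state();t=np=None
import numpy as np
R=s["ee_rot"];print(R.round(3),s["qpos"].round(2))
d=np.array([470,32,380])-s["tool_pos"];print(R.T@d, np.arctan2(R[1,1],R[0,1])+.0426)
E
```

```text
time: 1.0
tool_pos: [365.5, 271.4, 381.7]
ee_rot: [[-0.511, 0.859, 0.001], [0.859, 0.511, -0.0], [-0.001, 0.001, -1.0]]
wrist_force: [0.2, -0.5, -0.8]
width: -0.005
finger_force: 0.0
[[-0.511  0.859  0.001]
 [ 0.859  0.511 -0.   ]
 [-0.001  0.001 -1.   ]] [ 0.46  0.08  0.12  1.61 -0.    1.5 ]
[-259.17746579  -32.65431515    1.94539306] 0.5792974320851689
```

To row units: -259 mm / 800 = -0.3238, -245 mm / 800 = -0.3063, 0.58 rad / 2.0944 = 0.2769.

```bash
echo '[[-0.0313,-0.0038,0,0.0334],[-0.075,-0.01,0,0.0668],[-0.1188,-0.015,0,0.105],[-0.1625,-0.02,0,0.1385],[-0.2125,-0.0263,0,0.1767],[-0.2625,-0.0325,0,0.2101],[-0.3063,-0.0375,0,0.2483],[-0.3238,-0.0413,0,0.2769]]' > mv.in && python3 drive.py mv.in 0; python3 - <<'E'
from station import r, optics, sensors, sign_off
import cv2,numpy as np
c=optics.read_camera("wrist");cv2.imwrite("pics/w1.png",c["pixels"][:,:,::-1]);print(c)
s=sensors.get_state();print(s["tool_pos"],s["ee_rot"].round(3),s["qpos"].round(2))
E
```

```text
time: 1.8
tool_pos: [471.3, 32.7, 380.7]
ee_rot: [[0.043, 0.999, -0.0], [0.999, -0.043, -0.0], [-0.0, -0.0, -1.0]]
wrist_force: [0.4, 0.7, 0.1]
width: -0.002
finger_force: 0.0
{'pixels': array([[[133, 105,  78],
        [131, 104,  78],
        [132, 101,  76],
        ...,
        [188, 167, 134],
        [188, 168, 135],
        [184, 165, 132]],

       [[136, 107,  81],
        [135, 105,  79],
        [136, 107,  80],
        ...,
        [186, 166, 132],
        [186, 166, 133],
        [186, 166, 134]],

       [[140, 112,  83],
        [139, 111,  83],
        [141, 113,  83],
        ...,
        [187, 166, 133],
        [186, 166, 133],
        [184, 164, 130]],

       ...,

       [[129,  99,  71],
        [129,  99,  70],
        [129, 100,  72],
        ...,
        [ 32,  29,  31],
        [ 37,  39,  37],
        [ 46,  45,  43]],

       [[109,  82,  59],
        [114,  88,  63],
        [119,  91,  66],
        ...,
        [ 35,  34,  34],
        [ 36,  34,  33],
        [ 45,  45,  43]],

       [[129,  97,  70],
        [132, 100,  72],
        [132, 101,  72],
        ...,
        [ 35,  32,  35],
        [ 40,  40,  41],
        [ 38,  40,  41]]], shape=(400, 640, 3), dtype=uint8), 'vertical_fov': 69.60883618773069, 'cx': 321.52217998018455, 'cy': 197.88829123597947, 'k1': -0.04242746631807866, 'pose': array([[ 9.99059020e-01, -4.13960677e-02, -1.29398755e-02,
         4.74125731e+02],
       [-4.33593384e-02, -9.60317784e-01, -2.75517188e-01,
         1.01853356e+02],
       [-1.02106435e-03,  2.75818997e-01, -9.61209050e-01,
         5.23470447e+02],
       [ 0.00000000e+00,  0.00000000e+00,  0.00000000e+00,
         1.00000000e+00]])}
[471.56806592  31.95298882 380.51351788] [[ 0.046  0.999 -0.001]
 [ 0.999 -0.046 -0.001]
 [-0.001 -0.001 -1.   ]] [-0.1   0.11  0.16  1.61 -0.    1.51]
```

View pics/w1.png

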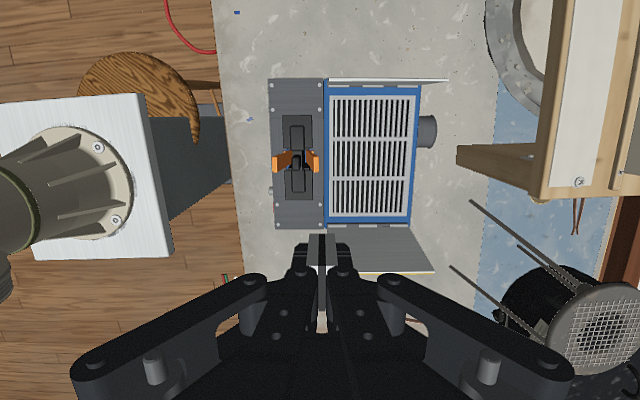

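The wrist picture shows the faceplate corners at about (268,79) and (273,229), the catches at (281,161) and (313,161), the left leaf's edge along y≈80 and the right leaf's edge ending near (433,271). I'll enlarge it to get finer pixels.

```bash
python3 - <<'E'
import cv2
a=cv2.imread("pics/w1.png")[70:220+60,260:460]
cv2.imwrite("pics/w1c.png",cv2.resize(a[:150+20],None,fx=3.5,fy=3.5,interpolation=cv2.INTER_CUBIC))
E
```

```text
(no output)
```

View pics/w1c.png

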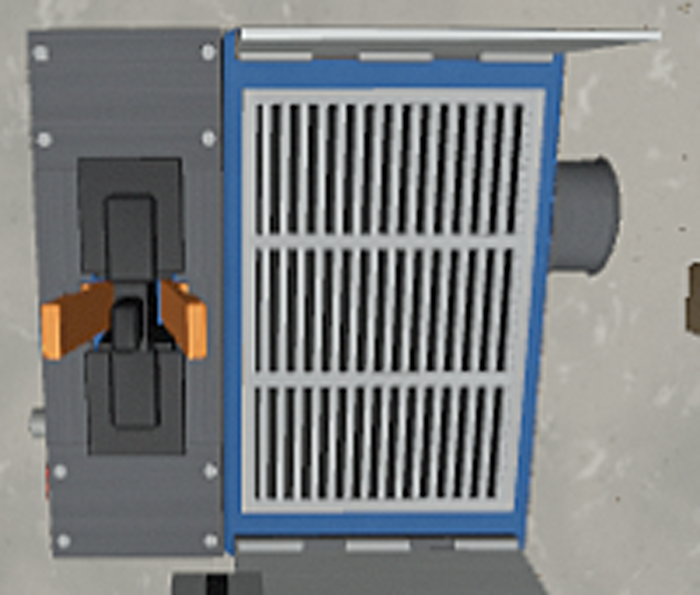

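The crop shows the faceplate front corners (27,31) and (53,556), the flange corners (78,157), (182,157), (88,454) and (187,454), the back-right box corner (523,550), the left leaf edge (240,30)–(660,36), and the catches' outer tops at x=43 and 207, y≈331.

```bash
python3 - <<'E'
from station import r, optics, sensors, sign_off
from h import *
c=optics.read_camera("wrist");cs=optics.read_camera("scene");s=sensors.get_state()
W=np.array([[27,31],[53,556],[78,157],[182,157],[88,454],[187,454],[523,550],[240,30],[660,36],[43,331],[207,331]])/3.5+[260,70]-.35
W=np.vstack([W,[433,271]])
S=np.array([[122,102],[248,45],[328,228],[457,150]])/4+[272,145]
def f(q):
    a=proj(c,b2w(q,[[-115,120,70],[-115,-120,70],[-97.5,67,75],[-52.5,67,75],[-97.5,-67,75],[-52.5,-67,75],[115,-120,70],leafL(q[3],-30),leafL(q[3],105),[-108,0,126],[-42,0,126],leafR(q[4],105)]))
    b=proj(cs,b2w(q,[leafL(q[3],-30),leafL(q[3],105),leafR(q[4],-30),leafR(q[4],105)]))
    return np.concatenate([(a-W).ravel(),.4*(b-S).ravel()])
o=least_squares(f,[505,32,-.04,1.6,1.6],x_scale=[100,100,1,1,1],loss="soft_l1");q=o.x;print(q,f(q).reshape(-1,2).round(1).tolist())
np.save("q.npy",q)
R=s["ee_rot"];print(s["tool_pos"],"yaw y",np.arctan2(R[1,1],R[0,1]))
def T(p): return (R.T@(b2w(q,p)[0]-s["tool_pos"])).round(1)
for n,p in dict(Lstart=[37,145,160]).items(): print(n,b2w(q,p),T(p))
E
```

```text
[ 5.08225390e+02  3.42635589e+01 -4.68325751e-02  1.52358905e+00
  1.67363900e+00] [[1.5, -1.3], [0.8, 0.4], [-0.5, -0.2], [-0.3, -0.3], [-0.4, 0.4], [-1.0, 0.5], [1.9, 2.2], [-0.2, 0.3], [0.5, -0.3], [-1.3, -0.2], [-0.8, -0.2], [1.2, 0.4], [-0.2, 0.0], [0.0, -0.1], [-0.7, -1.0], [-0.3, -0.5]]
[470.31132344  34.59682343 380.89703526] yaw y -0.03834518789549484
Lstart [[551.9730631  177.37240253 160.        ]] [145.7  76.3 220.9]
```

To row units: 200 mm / 800 = 0.25, 148 mm / 800 = 0.185.

```bash
echo '[[0.025,0.0125,0,0],[0.075,0.0375,0,0],[0.1313,0.065,0,0],[0.175,0.0875,0.025,0],[0.185,0.0925,0.075,0],[0.185,0.0925,0.1375,0],[0.185,0.0925,0.2,0],[0.185,0.0925,0.25,0]]' > mv.in && python3 drive.py mv.in 0; echo '[[0,0,0.02,0],[0,0,0.02,0]]' > mv.in && python3 drive.py mv.in
```

```text
time: 2.75
tool_pos: [547.7, 182.1, 178.5]
ee_rot: [[0.033, 0.999, -0.002], [0.999, -0.033, -0.0], [-0.0, -0.002, -1.0]]
wrist_force: [0.9, 0.2, 0.2]
width: 0.003
finger_force: 0.0
time: 2.95
tool_pos: [546.6, 181.3, 162.2]
ee_rot: [[0.034, 0.999, -0.006], [0.999, -0.034, -0.001], [-0.001, -0.006, -1.0]]
wrist_force: [0.0, -0.2, 0.8]
width: 0.004
finger_force: 0.0
```

```bash
echo '[[-0.0163,0.0038,0,0],[-0.0325,0.0063,0.0025,0],[-0.0475,0.0063,0.0038,0],[-0.0613,0.0063,0.0063,0],[-0.0738,0.0063,0.0113,0],[-0.0863,0.0063,0.0163,0],[-0.0975,0.0063,0.0238,0],[-0.1088,0.0063,0.0325,0]]' > mv.in && python3 drive.py mv.in 0; echo '[[-0.0088,0,0.01,0],[-0.0175,0,0.0225,0],[-0.0238,0,0.035,0],[-0.0288,0,0.0475,0],[-0.0313,0,0.06,0],[-0.0325,0,0.0663,0],[-0.0325,0,0.0725,0],[-0.0325,0,0.0725,0]]' > mv.in && python3 drive.py mv.in
```

```text
time: 3.75
tool_pos: [551.4, 92.5, 138.9]
ee_rot: [[0.037, 0.999, 0.0], [0.999, -0.037, -0.0], [-0.0, 0.0, -1.0]]
wrist_force: [0.9, 1.4, 0.4]
width: -0.001
finger_force: 0.6
time: 4.55
tool_pos: [549.9, 67.7, 80.4]
ee_rot: [[0.037, 0.999, -0.001], [0.999, -0.037, 0.0], [0.0, -0.001, -1.0]]
wrist_force: [-0.1, 0.2, 0.3]
width: -0.001
finger_force: 0.0
```

To row units: 4 mm / 800 = 0.005, 2 mm / 800 = 0.0025.

```bash
echo '[[0,0,0.0025,0],[0,0,0.005,0],[0,0,0.005,0]]' > mv.in && python3 drive.py mv.in 0; echo '[[0,0,0.0025,0],[0,0,0.005,0],[0,0,0.005,0]]' > mv.in && python3 drive.py mv.in 0;  python3 - <<'E'
from station import r, optics, sensors, sign_off
import cv2
c=optics.read_camera("wrist");cv2.imwrite("pics/w2.png",c["pixels"][:,:,::-1])
print(sensors.get_state()["tool_pos"])
E
```

```text
time: 4.85
tool_pos: [550.6, 67.6, 77.3]
ee_rot: [[0.037, 0.999, 0.0], [0.999, -0.037, 0.0], [0.0, 0.0, -1.0]]
wrist_force: [-0.8, -0.4, 0.9]
width: 0.0
finger_force: 0.0
time: 5.15
tool_pos: [551.0, 67.6, 76.2]
ee_rot: [[0.037, 0.999, 0.002], [0.999, -0.037, 0.0], [0.0, 0.002, -1.0]]
wrist_force: [-6.8, -0.9, 19.3]
width: 0.006
finger_force: 9.7
[550.92015645  67.57296541  76.23709169]
```

View pics/w2.png

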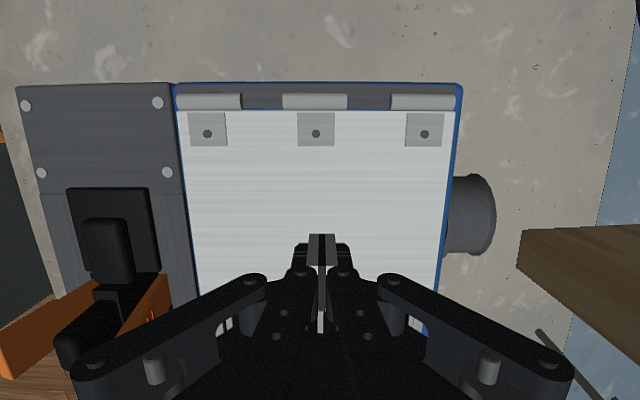

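The left leaf lies flat (light sheet over the grille, edges parallel to the box) and pressed firmly at z = 76 with 19 N. Now the right leaf.

To row units: -215 mm / 800 = -0.2688, -210 mm / 800 = -0.2625.

```bash
echo '[[0,0,-0.0375,0],[0,0,-0.1,0],[0,0,-0.1625,0],[0,0,-0.2188,0],[-0.0375,0,-0.2625,0],[-0.0938,0,-0.2688,0],[-0.15,0,-0.2688,0],[-0.2063,0,-0.2688,0]]' > mv.in && python3 drive.py mv.in 0; echo '[[-0.0438,0,0,0],[-0.0488,0,0.0375,0],[-0.0488,0,0.0938,0],[-0.0488,0,0.14,0],[-0.0488,0,0.14,0]]' > mv.in && python3 drive.py mv.in
```

```text
time: 6.0
tool_pos: [544.6, -98.8, 289.2]
ee_rot: [[0.036, 0.999, 0.002], [0.999, -0.036, -0.0], [-0.0, 0.002, -1.0]]
wrist_force: [0.7, 0.4, -0.2]
width: -0.003
finger_force: 0.0
time: 6.5
tool_pos: [539.2, -135.1, 171.0]
ee_rot: [[0.037, 0.999, -0.01], [0.999, -0.037, 0.004], [0.004, -0.01, -1.0]]
wrist_force: [-0.9, 0.1, 0.1]
width: -0.001
finger_force: 0.0
```

To row units: 105 mm / 800 = 0.1313, 95 mm / 800 = 0.1188.

```bash
echo '[[0.0188,0,-0.0025,0],[0.0375,0,-0.005,0],[0.0563,0,-0.0063,0],[0.0725,0,-0.005,0],[0.0888,0,-0.0025,0],[0.1038,0,0.0025,0],[0.1188,0,0.0088,0],[0.1313,0,0.0175,0]]' > mv.in && python3 drive.py mv.in 0; echo '[[0.0125,0,0.01,0],[0.0225,0,0.0213,0],[0.0325,0,0.035,0],[0.04,0,0.05,0],[0.045,0,0.065,0],[0.0488,0,0.08,0],[0.05,0,0.09,0],[0.05,0,0.095,0]]' > mv.in && python3 drive.py mv.in; echo '[[0,0,0.0025,0],[0,0,0.005,0],[0,0,0.0063,0],[0,0,0.0063,0]]' > mv.in && python3 drive.py mv.in
```

```text
time: 7.3
tool_pos: [546.9, -30.3, 161.9]
ee_rot: [[0.036, 0.999, 0.0], [0.999, -0.036, 0.0], [0.0, 0.0, -1.0]]
wrist_force: [0.5, -0.3, 1.1]
width: 0.001
finger_force: 0.6
time: 8.1
tool_pos: [547.7, 8.6, 85.0]
ee_rot: [[0.037, 0.999, -0.002], [0.999, -0.037, 0.0], [0.0, -0.002, -1.0]]
wrist_force: [-0.9, -0.5, 0.6]
width: -0.004
finger_force: 0.4
time: 8.5
tool_pos: [548.6, 8.2, 81.6]
ee_rot: [[0.037, 0.999, 0.001], [0.999, -0.037, -0.0], [-0.0, 0.001, -1.0]]
wrist_force: [-0.2, 0.4, 1.3]
width: 0.0
finger_force: 0.0
```

To row units: 5 mm / 800 = 0.0063, 4 mm / 800 = 0.005.

```bash
echo '[[0,0,0.0025,0],[0,0,0.005,0],[0,0,0.0063,0],[0,0,0.0063,0]]' > mv.in && python3 drive.py mv.in 0;  echo '[[0,0,-0.0125,0],[0,0,-0.05,0],[0,0,-0.1,0],[0.0063,-0.0438,-0.15,0],[0.0125,-0.0875,-0.2,0],[0.0188,-0.1313,-0.2375,0],[0.025,-0.14,-0.25,0],[0.025,-0.14,-0.25,0]]' > mv.in && python3 drive.py mv.in 1 20; echo '[[0,0,0,0],[0,0,0,0]]' > mv.in && python3 drive.py mv.in;python3 - <<'E'
from station import r, optics, sensors, sign_off
import cv2
c=optics.read_camera("wrist");cv2.imwrite("pics/w3.png",c["pixels"][:,:,::-1])
s=sensors.get_state();print(s["tool_pos"],s["ee_rot"].round(3),s["width"])
E
```

```text
time: 8.9
tool_pos: [548.9, 8.2, 81.0]
ee_rot: [[0.037, 0.999, 0.004], [0.999, -0.037, -0.001], [-0.001, 0.004, -1.0]]
wrist_force: [-10.9, 0.7, 31.2]
width: -0.003
finger_force: 15.6
time: 9.7
tool_pos: [437.6, 32.9, 278.7]
ee_rot: [[0.036, 0.999, 0.005], [0.999, -0.036, -0.0], [-0.0, 0.005, -1.0]]
wrist_force: [0.2, 0.4, -0.0]
width: 0.998
finger_force: 0.0
time: 9.9
tool_pos: [437.6, 32.4, 274.6]
ee_rot: [[0.037, 0.999, -0.002], [0.999, -0.037, 0.0], [0.0, -0.002, -1.0]]
wrist_force: [-0.3, 0.1, -0.2]
width: 0.997
finger_force: 0.0
[437.42657721  32.38353778 274.45676051] [[ 0.037  0.999 -0.003]
 [ 0.999 -0.037  0.   ]
 [ 0.    -0.003 -1.   ]] 0.9959242321502965
```

View pics/w3.png

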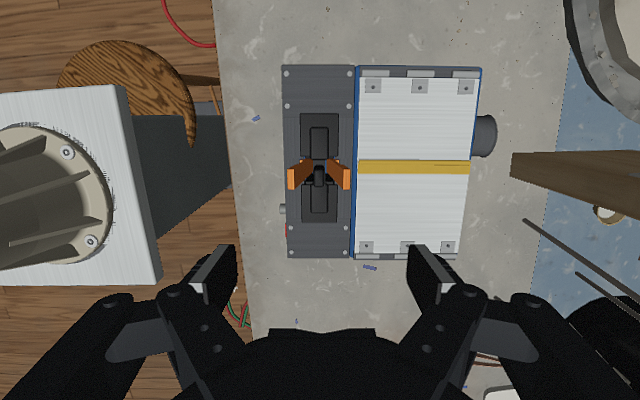

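Both leaves are flat, with the yellow bead at y≈167 across the middle. The catches are at (293,178) and (346,178). I'll enlarge the picture to refine the pose.

```bash
python3 - <<'E'
import cv2
a=cv2.imread("pics/w3.png")[100:235,275:375]
cv2.imwrite("pics/w3c.png",cv2.resize(a,None,fx=4,fy=4,interpolation=cv2.INTER_CUBIC))
E
```

```text
(no output)
```

View pics/w3c.png

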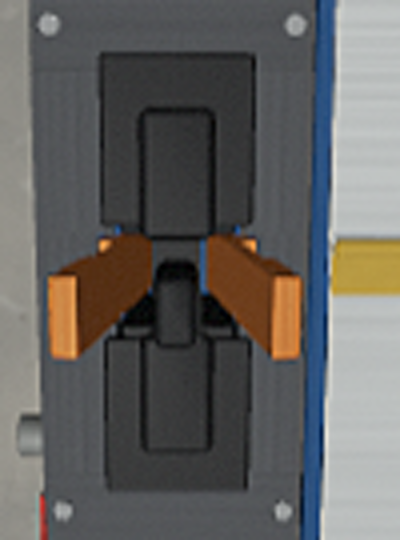

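The crop shows the flange corners (99,54), (255,54), (106,490) and (248,490). The catch tops span x 49 to 300 over their outer edges, y 276 to 358.

```bash
python3 - <<'E'
from station import r, optics, sensors, sign_off
from h import *
c=optics.read_camera("wrist");s=sensors.get_state()
W=np.array([[99,54],[255,54],[106,490],[248,490],[49,276],[49,358],[300,276],[300,358]])/4+[275,100]-.375
W=np.vstack([W,[281,65],[288,258]])
P=[[-97.5,67,75],[-52.5,67,75],[-97.5,-67,75],[-52.5,-67,75],[-108,11,126],[-108,-11,126],[-42,11,126],[-42,-11,126],[-115,120,70],[-115,-120,70]]
f=lambda q:(proj(c,b2w(q,P))-W).ravel()
o=least_squares(f,[505,32,-.04],x_scale=[100,100,1],loss="soft_l1");q=o.x;print(q,f(q).reshape(-1,2).round(1).tolist())
R=s["ee_rot"];print(s["tool_pos"],"tool yaw",np.arctan2(R[1,1],R[0,1]))
g=b2w(q,[-75,0,114])[0];print(g,R.T@(g-s["tool_pos"]))
E
```

```text
[ 5.08132650e+02  3.55625605e+01 -3.64693616e-02] [[-0.6, -0.5], [-0.3, -0.6], [0.0, 0.3], [-0.0, 0.3], [-1.1, 0.2], [-0.4, 0.5], [0.5, 0.1], [0.0, 0.5], [1.5, -1.2], [1.2, 0.1]]
[437.35731393  32.37904855 274.54089202] tool yaw -0.03730909081765022
[433.18251964  38.29715638 114.        ] [  5.7187694   -3.92102169 160.55451468]
```

To row units: 182 mm / 800 = 0.2275, 177 mm / 800 = 0.2213.

```bash
echo '[[0.0038,-0.0025,0.0188,0],[0.0075,-0.005,0.0563,0],[0.0075,-0.005,0.1,0],[0.0075,-0.005,0.1438,0],[0.0075,-0.005,0.1813,0],[0.0075,-0.005,0.2063,0],[0.0075,-0.005,0.2213,0],[0.0075,-0.005,0.2275,0]]' > mv.in && python3 drive.py mv.in 1 20; echo '[[0,0,0,0],[0,0,0,0],[0,0,0,0]]' > mv.in && python3 drive.py mv.in; python3 - <<'E'
from station import r, optics, sensors, sign_off
import cv2
c=optics.read_camera("wrist");cv2.imwrite("pics/w4.png",c["pixels"][:,:,::-1])
E
```

```text
time: 10.8
tool_pos: [432.0, 38.7, 91.8]
ee_rot: [[0.037, 0.999, -0.005], [0.999, -0.037, 0.0], [0.0, -0.005, -1.0]]
wrist_force: [-0.1, 0.0, 0.3]
width: 0.993
finger_force: 0.0
time: 11.1
tool_pos: [434.1, 38.7, 95.0]
ee_rot: [[0.037, 0.999, 0.001], [0.999, -0.037, -0.0], [-0.0, 0.001, -1.0]]
wrist_force: [0.1, -0.1, 0.5]
width: 0.995
finger_force: 0.0
```

View pics/w4.png

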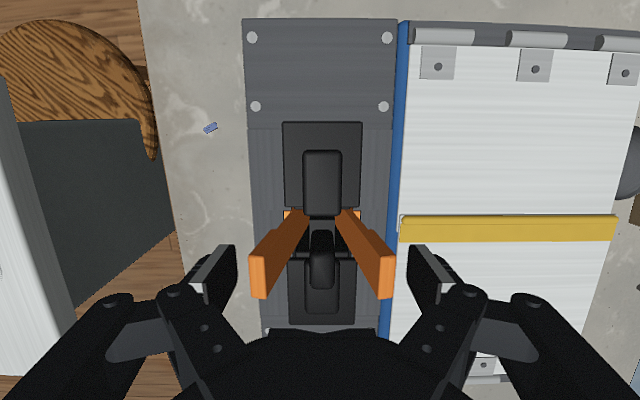

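The fingers straddle the catches evenly: tips at x≈235 and 408, catches at 250 and 393, both centred on 321. Closing now.

```bash
for i in 1 2; do echo '[[0,0,0,0],[0,0,0,0],[0,0,0,0],[0,0,0,0],[0,0,0,0]]' > mv.in && python3 drive.py mv.in 0 50|egrep -v ee_rot; done
```

```text
time: 11.65
tool_pos: [434.3, 38.7, 96.0]
wrist_force: [-2.5, 0.2, 13.9]
width: 0.349
finger_force: 50.0
time: 12.15
tool_pos: [434.3, 38.6, 96.0]
wrist_force: [-2.8, -0.4, 12.5]
width: 0.349
finger_force: 49.9
```

To row units: -14 mm / 800 = -0.0175, -10 mm / 800 = -0.0125.

```bash
echo '[[0,0,-0.0038,0],[0,0,-0.0075,0],[0,0,-0.0125,0],[0,0,-0.0175,0],[0,0,-0.0175,0]]' > mv.in && python3 drive.py mv.in|egrep -v ee_rot; python3 - <<'E'
from station import r, optics, sensors, sign_off
import cv2
c=optics.read_camera("wrist");cv2.imwrite("pics/w5.png",c["pixels"][:,:,::-1])
E
```

```text
time: 12.65
tool_pos: [433.5, 38.8, 108.6]
wrist_force: [0.2, 0.7, -2.7]
width: 0.349
finger_force: 49.8
```

View pics/w5.png

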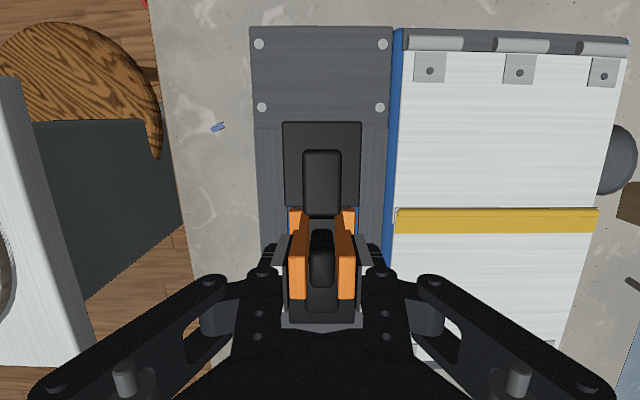

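The pads hold the catches pinched against the post (x≈288–355), and the cassette rises with them. The load is 2.7 N, so the barbs are free. I'll lift on.

To row units: -120 mm / 800 = -0.15, -105 mm / 800 = -0.1313.

```bash
echo '[[0,0,-0.01,0],[0,0,-0.025,0],[0,0,-0.0438,0],[0,0,-0.065,0],[0,0,-0.0875,0],[0,0,-0.11,0],[0,0,-0.1313,0],[0,0,-0.15,0]]' > mv.in && python3 drive.py mv.in|egrep -v ee_rot;  echo '[[0,0,-0.015,0],[0,0,-0.0275,0],[0,0,-0.035,0],[0,0,-0.0375,0],[0,0,-0.0375,0],[0,0,-0.0375,0],[0,0,-0.0375,0],[0,0,-0.0375,0]]' > mv.in && python3 drive.py mv.in; python3 - <<'E'
from station import r, optics, sensors, sign_off
import cv2,numpy as np
c=optics.read_camera("scene")["pixels"][:,:,::-1][120:270,262:402];s=sensors.get_state();print(s["tool_pos"],s["wrist_force"],s["dq"].round(3))
cv2.imwrite("pics/s6.png",cv2.resize(c,None,fx=4,fy=4,interpolation=cv2.INTER_CUBIC))
E
```

```text
time: 13.5
tool_pos: [433.2, 38.8, 229.5]
wrist_force: [0.1, -0.1, -3.1]
width: 0.344
finger_force: 49.9
time: 14.3
tool_pos: [433.1, 38.7, 257.9]
ee_rot: [[0.037, 0.999, -0.001], [0.999, -0.037, 0.0], [0.0, -0.001, -1.0]]
wrist_force: [0.8, 0.3, -3.5]
width: 0.346
finger_force: 49.9
[433.18666019  38.77179408 257.95984081] [ 0.35658059  0.32661479 -2.76894908] [-0.    -0.001  0.003  0.    -0.     0.001]
```

View pics/s6.png

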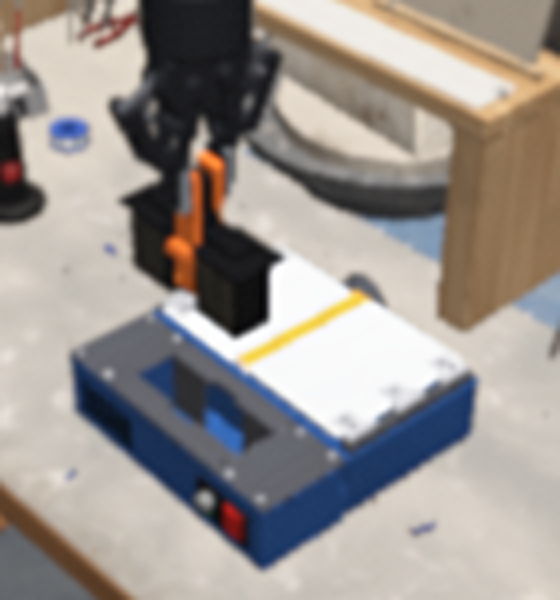

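The cassette hangs upright and pinched above the empty bay, around (200,250) in the crop. Both leaves are flat. Its underside is about 10 cm above the box.

```bash
python3 -c "
from station import r, optics, sensors, sign_off
print(sign_off())"
```

```text
the job is handed in; nothing more can be done
None
```

I folded the left leaf flat and then the right leaf over it, pinched the catches and lifted the cassette straight up; the arm still holds it upright and still, about 10 cm above the box, no tools were touched, and I handed the job in at about 14 s.

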